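Index the turntable and hold a sculpture's balance beam level over its forks

TASK

First turn the turntable by its upright peg, counter-clockwise seen from above, until it clicks into its notch, and let go of it there. Then lift the steel beam off its wooden rest, gripping it at its balance point (it is heavier at the end with the big disc), keep it level, and hold it still and level with that point centred over the two forks and the bar in line with both slots, either way round, about 5 cm clear above the forks; finish while still holding it there. Leave the other things on the table where they are.

Things in the scene. Friction and masses are not known exactly. Their poses are not given: they have to be found in the camera images.
- wheel (a joint): angle of the turntable's aluminium wheel (220 mm across, 12 thick, top 60 mm above the table) about the upright axis through its centre; grows counter-clockwise seen from above. 0 is the notch. It starts at -1.25 to -0.75, turns stiffly (about 0.06 N m) and stays where left; end stops at -1.5 and 0.35
- wheel_forks (a point): point on the wheel's axis level with the tips of its two steel forks, 112 mm above the table. Turns with the wheel: y is the line through both slots, z up, x points away from the peg (in the notch: at the pawl). Forks 42 mm either side along y, 34 mm wide, 10 thick (along y), tips 52 mm above the wheel; slots 20 mm wide, 18 deep, open at the top
- wheel_peg (a point): top centre of the upright round steel peg on the wheel: 16 mm diameter, 50 mm high, top 110 mm above the table, 90 mm from the wheel's axis on the -x side of wheel_forks. It is rigid with the wheel
- notch_pawl (a point): nose of the spring pawl on the grey foot at the wheel's rim, 120 mm from the axis, 54 mm above the table; fixed. In the notch the pawl sits between two small studs on the rim, which lie across the wheel from the peg, and keeps the wheel centred. About 4 to 8 N at the peg pushes the first stud past it (wheel at -0.16 to -0.09); past 0.08 it climbs out again
- rest: fixed wooden rest: base board 210 x 75 x 12 mm with two upright posts 14 mm thick (along x), 50 wide, tops 67 mm above the table, at x = -85 and +85 mm from its middle. Origin in the middle of the underside, x along the row of posts, z up
- beam: steel balance beam of a kinetic sculpture lying flat across the two posts of the rest: flat bar 12 mm wide, 10 thick, with a flat disc 64 mm across at one end (centre at x = +130 mm) and one 32 mm across at the other (centre at x = -130 mm), both 10 thick and in line with the bar; about 0.4 to 0.65 kg. Origin at mid-length on the underside, x towards the big disc, z up
- beam_balance (a point): balance point (centre of mass) of the beam: 45 mm from mid-length towards the big disc, at mid-thickness; axes as the beam's. Free bar between the posts there: 33 mm to the nearer post, open below
- mug: bystander, to be left alone: blue ceramic mug, 80 mm wide, 90 high; origin in the underside
- glue_jar: bystander, to be left alone: squat capped glue jar, 56 mm wide, 60 high; origin in the underside
- spare_disc: bystander, to be left alone: loose flat steel disc, 64 mm wide, 10 thick, lying on the table (not part of the beam); origin in the underside
- brush: bystander, to be left alone: paint brush lying on the table
- marker_case: bystander, to be left alone: flat case of markers, 75 x 170 mm, 16 high; origin in the underside

How it is judged (in metres and radians):
On the way, in this order (a step that is already met when the one before it is completed fails the run):
1. the turntable sits in its notch, let go, with the beam still on its rest (value of joint wheel between -0.06 and 0.06 rad and contact force between the fingers and stand below 0.3 N and distance of beam from where it was at the start of the episode below 0.03 m), for 0.2 s.
2. the beam is lifted clear of its rest, level, gripped at its balance point (z of beam_balance in the frame of rest above 0.092 m and angle between beam's own z axis and vertical below 0.075 rad and contact force between the fingers and beam above 1 N and x of the grasp point in the frame of beam_balance between -0.02 and 0.02 m), for 0.2 s.
At the end, for the whole second after the job is handed in: wheel within 0.06 rad of its notch; beam gripped within 20 mm of its balance point, still, tilt under 0.075 rad, along the slots within 0.12 rad either way round, balance point within 18 mm of the wheel axis, underside 20 to 90 mm above the fork tips, not touching the turntable (value of joint wheel between -0.06 and 0.06 rad and angle between beam's own z axis and vertical below 0.075 rad and x of the grasp point in the frame of beam_balance between -0.02 and 0.02 m and angle between the x axis of beam and the y axis of wheel_forks, either way round below 0.12 rad and horizontal distance between beam_balance and wheel_forks below 0.018 m and z of beam in the frame of wheel_forks between 0.02 and 0.09 m and contact force between the fingers and beam above 1 N and contact force between beam and stand below 0.2 N and linear speed of beam below 0.03 m/s and angular speed of beam below 0.15 rad/s); the arm keeps its last pose, push and grip.
It fails at once if the beam is tipped more than 0.35 rad (angle between beam's own z axis and vertical above 0.35 rad).
It fails at once if a bystander (mug, jar, spare disc, brush, marker case) is moved more than 30 mm (distance of any of mug, glue_jar, spare_disc, brush, marker_case from where it was at the start of the episode above 0.03 m).
It also fails if it takes over 64 s, if anything falls off the work surface, if the arm or the gripper's body presses on something with over 40 N, if the wrist force passes 120 N, or if a joint passes its speed limit or range.

ROBOT

A 7-joint arm with a two-finger parallel gripper is mounted at the origin on the work surface. World frame = base frame: x ahead of the robot, y to its left, z up, the work surface at z = 0. Lengths are in mm, angles in rad, forces in N, time in s.
With the tool pointing down it reaches from about 400 to 875 mm from the base axis. Payload 4.4 kg.
Tool frame: the origin (TCP) lies midway between the tips of the shut fingers; the grasp point (between the pads) lies ctrl.grip_depth behind it (ctrl.grip_depth is the distance from the TCP to the grasp point, in mm); z points along the fingers, y is the line along which they close (so a half turn about z gives the same grasp; the last joint's range is limited). The gripper opens to 85 mm and grips with 20 to 120 N. Pads are 22 mm wide; open, the fingers measure 114 mm over their backs; the gripper's body (76 mm by 85 mm) begins 54 mm behind the grasp point. The pads swing forward as they close: fully open they stand 13 mm farther back than shut.
Start: joints at [-1.197, 0.628, 0.038, 1.517, -0.027, 0.996, -0.02], TCP at [276.722, 588.169, 231.313] pointing down, gripper open.
Joint ranges: [-3.06, 3.06], [-0.37, 2.12], [-1.25, 1.32], [0.18, 2.47], [-1.1, 4.24], [0.23, 1.98], [-2.94, 2.94]. Speed limits (rad/s): [2.57, 2.57, 3.14, 3.14, 3.14, 3.14, 3.14].

INTERFACE

Orientations are given as [roll, pitch, yaw] about the fixed x, y, z axes, in that order (R = Rz(yaw) Ry(pitch) Rx(roll)).
In Python, from cell import ctrl gives the robot as it stands.
- The arm moves only by the tool carry_out, never from a script. Its argument "deltas" is one flat list of numbers, 7 for each row, row after row: the turn, a rotation vector about the tool's x, y, z in degrees, then the shift along the tool's x, y, z in m, then the closure, from -1 (fully open) to 1 (shut). In form: [wx, wy, wz, dx, dy, dz, claw, wx, wy, wz, dx, dy, dz, claw, ...]. A call has 1 to 12 rows; each row shifts and turns the commanded pose from where the row before left it, along the tool's axes as they then stand; what a row does not reach is not made up. A row lasts 1/8 s, in which the tool goes at most 62.5 mm and 10.7 degrees, less where a joint would pass 70% of its speed; a pose out of reach is approached as far as the arm can. A call with a gripper value outside its range is refused whole. The fingers move at their own pace and stop on an object; the grip force is fixed at half the most. Time passes only in rows, so rows that do not move let the fingers close. It gives the time, the measured TCP pose, the force, the opening and the grip force at its end, in the units of the state.
- ctrl.read_state(): the state, without advancing time (a new reading comes with each control period).
- ctrl.get_image(name): name is "scene" or "top"; returns the picture (480x640x3 uint8, red, green, blue); there is no depth.
- ctrl.calibration(name): a dict with "mtx" (3x3 intrinsics, pixels), "distortion" ([k1, k2, p1, p2, k3] as OpenCV has them; the pictures are not rectified), "R" (3x3) and "t" (3): a world point X has camera coordinates R X + t. Camera axes: x right, y down, z forward; pixel columns grow to the right and rows downward; lengths in mm; the calibration is good to about 2 mm. A picture is of the moment at which its call begins. calibration takes no time and is no camera call.
- ctrl.finish_job(): hands the job in; it is judged then, once.
The state is a dict: "clock": time; "qpos": joint angles; "qd": joint speeds; "tau": joint torques, N m; "eef_pos": TCP position; "tool_rot": TCP orientation; "force": force on the tool from outside, world axes, zero at the start; "torque": the same for the moment, N m; "width": finger opening in mm; "gripper_force": force on a finger pad.
Only numpy, scipy, OpenCV 4.12 (cv2) and the standard library are available. Lean on these libraries where they do the work, as an engineer would, in place of code of your own. Each camera call takes 0.05 s, during which the arm holds its last target. There are 200 camera calls.

## Working session

There is one attempt and no reset: what is moved stays moved. The work goes in short steps, Python scripts to look and compute and a tool call to move; the robot and the scene stay as the last step left them, time stands still between calls to the robot, and variables do not carry over. Pictures are saved under pics/ and viewed, at most 13 in all, crops included, and the job is handed in when it is done.

Besides the shell and the picture viewer there is one more tool, called after "Request:" as a command line: name --argument value ..., lists and objects as JSON in quotes. carry_out: Moves the arm, as the interface text tells. Its arguments: {"type":"object","properties":{"deltas":{"type":"array"}},"required":["deltas"]}

```bash
mkdir -p pics; python3 - <<'E'
from cell import ctrl
import cv2,numpy as np
for n in("top","scene"):
    im=ctrl.get_image(n); cv2.imwrite(f"pics/{n}0.png",im[:,:,::-1])
    c=ctrl.calibration(n); print(n,np.round(c["mtx"],1).tolist(),np.round(c["distortion"],4),np.round(-np.array(c["R"]).T@np.array(c["t"])))
s=ctrl.read_state(); print(s, ctrl.grip_depth)
E
```

```text
top [[461.5, 0.0, 318.6], [0.0, 461.5, 240.5], [0.0, 0.0, 1.0]] [0.0344 0.     0.     0.     0.    ] [ 325.   11. 1270.]
scene [[493.3, 0.0, 328.2], [0.0, 493.3, 239.7], [0.0, 0.0, 1.0]] [-0.0043  0.      0.      0.      0.    ] [1029.  898.  772.]
{'clock': 0.1, 'qpos': array([-1.19679178,  0.62922443,  0.03844414,  1.51822427, -0.02700747,
        0.99629527, -0.02001003]), 'qd': array([ 0.0011707 , -0.00152613, -0.00177989, -0.0019684 ,  0.00146165,
       -0.00031129, -0.00138523]), 'tau': array([ 3.09228468e-03, -5.64521027e+01,  1.23046551e+00, -1.93966556e+01,
        1.12400003e-02,  5.44597962e-03, -1.15553220e-05]), 'eef_pos': array([276.48824468, 587.67659209, 230.51393635]), 'tool_rot': array([-3.13995908e+00,  7.14328451e-06,  2.70177551e+00]), 'force': array([-0.16972982, -0.16560921,  0.15730991]), 'torque': array([-0.00934205,  0.00797596, -0.058856  ]), 'gripper_force': 0.0, 'width': 85.1894830878114} 18.700000000000003
```

View pics/top0.png

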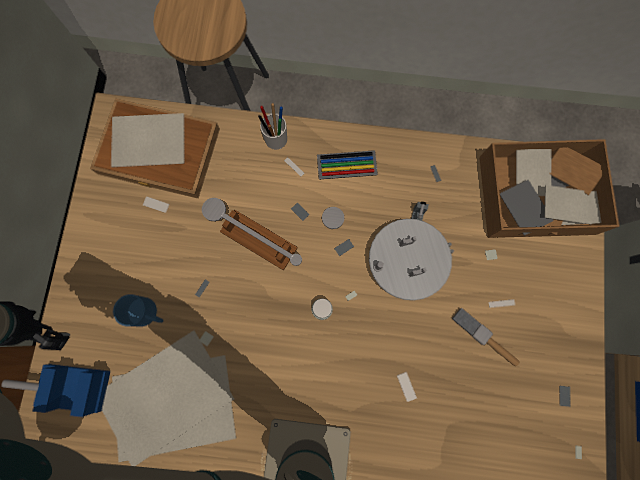

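View pics/scene0.png

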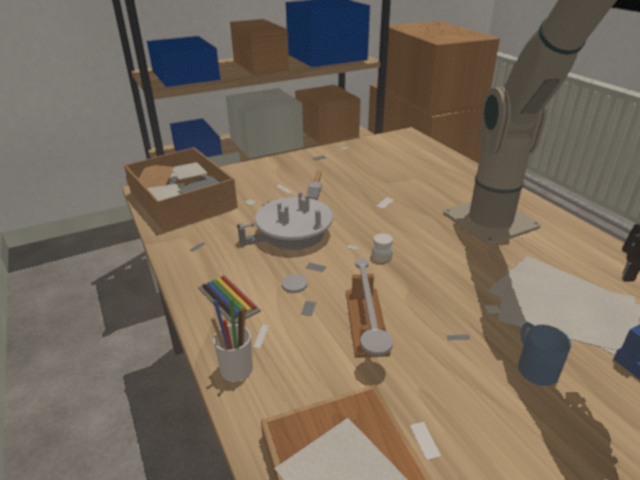

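The top view shows the wheel at about (410,258), the peg at (376,265), the pawl at (419,208), and the beam from the big disc (215,210) to the small disc (296,260). The jar is at (321,307) and the spare disc at (333,217). I'll zoom in for more precise pixels.

```bash
cat > h.py <<'E'
from cell import ctrl
import cv2,numpy as np
def ray(n,uv,z):
    c=ctrl.calibration(n);R=np.array(c["R"]);C=-R.T@np.array(c["t"]).ravel()
    p=cv2.undistortPoints(np.array([[uv]],float),np.array(c["mtx"]),np.array(c["distortion"]))[0,0]
    d=R.T@np.array([p[0],p[1],1]);return C+d*(z-C[2])/d[2]
def proj(n,X):
    c=ctrl.calibration(n);R=np.array(c["R"])
    return cv2.projectPoints(np.array([X],float),cv2.Rodrigues(R)[0],np.array(c["t"],float).ravel(),np.array(c["mtx"]),np.array(c["distortion"]))[0].ravel()
E
python3 - <<'E'
from h import *
a=cv2.imread("pics/top0.png")
cr=a[185:310,190:460]
cv2.imwrite("pics/crop.png",cv2.resize(cr[:,:],None,fx=2.96,fy=2.96,interpolation=cv2.INTER_CUBIC))
hsv=cv2.cvtColor(a,cv2.COLOR_BGR2HSV)
m=((hsv[...,1]<50)&(hsv[...,2]>90)).astype(np.uint8)*255
m[:185]=0;m[330:]=0;m[:,:190]=0;m[:,470:]=0
for c in cv2.findContours(m,cv2.RETR_EXTERNAL,cv2.CHAIN_APPROX_NONE)[0]:
    if cv2.contourArea(c)>60:
        print(cv2.contourArea(c),cv2.boundingRect(c),cv2.minEnclosingCircle(c),cv2.fitEllipse(cv2.convexHull(c)))
E
```

```text
299.5 (312, 299, 21, 21) ((321.63043212890625, 308.7173767089844), 10.373518943786621) ((321.7566223144531, 308.7755432128906), (20.125383377075195, 20.67878532409668), 0.61390620470047)
5160.0 (369, 219, 85, 81) ((411.239013671875, 257.400146484375), 42.411678314208984) ((410.5389709472656, 258.83544921875), (80.77765655517578, 84.01044464111328), 107.52498626708984)
343.0 (322, 207, 22, 21) ((332.6688232421875, 217.23593139648438), 10.99561882019043) ((332.6757507324219, 217.1993865966797), (21.158483505249023, 21.94338607788086), 103.99308776855469)
766.0 (202, 198, 100, 68) ((251.5, 233.5), 56.76716613769531) ((250.81744384765625, 232.5916290283203), (37.9731559753418, 113.85494232177734), 121.58492279052734)
```

View pics/crop.png

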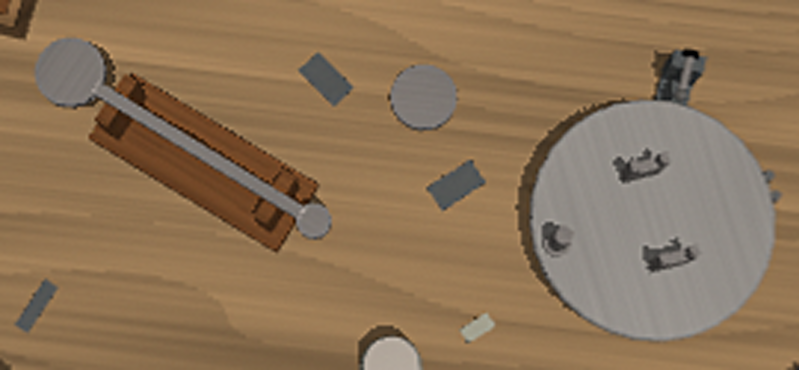

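The zoomed crop shows the big disc at crop (70,72), the small disc at (313,220), the wheel at (653,220), the peg top at (563,235), the studs around (771,186) and the pawl near (682,95).

```bash
python3 - <<'E'
from h import *
f=lambda x,y:(190+(x+.5)/2.96-.5,185+(y+.5)/2.96-.5)
P={}
for n,u,z in[("wheel",f(652.5,219.5),60),("peg",f(563,235),110),("studs",f(771,186),58),("pawl",f(684,78),60),("big",f(70,72),77),("small",f(313.5,220.5),77),("jar",f(390,366),60),("spare",f(423,97),10)]:
    P[n]=ray("top",u,z); print(n,P[n].round(1),"scene",proj("scene",P[n]).round(1))
w=P["wheel"];an=lambda v:np.arctan2(v[1],v[0])
print("peg ang",an(P["peg"]-w),np.linalg.norm((P["peg"]-w)[:2]),"studs",an(P["studs"]-w),"pawl",an(P["pawl"]-w))
b=P["big"]-P["small"];print("len",np.linalg.norm(b),"ang",an(b)); m=(P["big"]+P["small"])/2;print("bal",m+45*b/np.linalg.norm(b))
a=cv2.imread("pics/scene0.png")
cv2.imwrite("pics/sc.png",cv2.resize(a[180:360,230:410],None,fx=3.3,fy=3.3,interpolation=cv2.INTER_CUBIC))
E
```

```text
wheel [ 550.9 -209.4   60. ] scene [293.9 215.3]
peg [ 518.7 -125.4  110. ] scene [317.3 210.6]
studs [ 594.9 -312.9   58. ] scene [265.7 203.6]
pawl [ 685.1 -227.    60. ] scene [246.8 224. ]
big [617.3 326.2  77. ] scene [376.7 339.5]
small [509.9  90.7  77. ] scene [361.5 261.8]
jar [392.8   8.1  60. ] scene [383.1 238.4]
spare [650.9   7.6  10. ] scene [294.4 281.8]
peg ang 1.9368617298090332 89.95897497123407 studs -1.1687037754913157 pawl -0.13035225223712377
len 258.84291954526293 ang 1.1430707275986578
bal [582.26752764 249.38953466  77.        ]
```

View pics/sc.png

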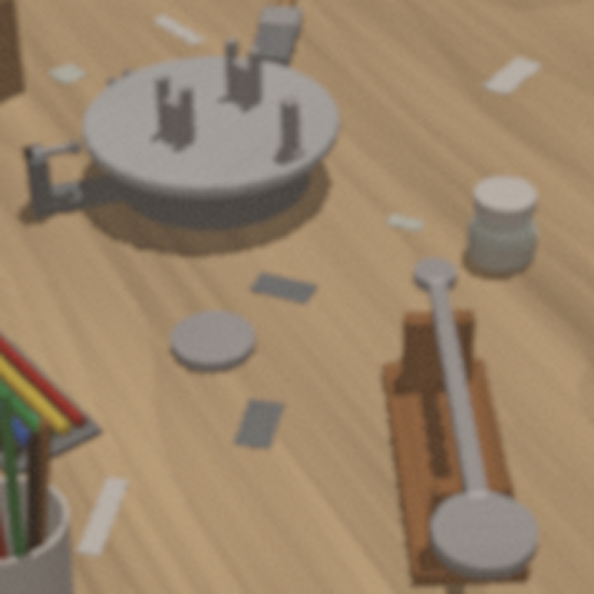

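The scene view agrees with the top view to about 2 mm. The wheel is at about -1.06, the peg at (519,-125), and the notch peg direction is about 3.01 rad. I'll go to the peg with the fingers half open so they straddle it.

Request:
carry_out --deltas '[0,0,8.76,0,0,0,-1,0,0,8.76,0,0,0,-1,0,0,8.76,0,0,0,-1,0,0,8.76,0,0,0,-1,0,0,8.76,0,0,0,-1,0,0,0,-0.04,-0.0015,0,-1,0,0,0,-0.04,-0.0015,0,-1,0,0,0,-0.04,-0.0015,0,-1,0,0,0,-0.04,-0.0015,0,-1,0,0,0,-0.04,-0.0015,0,-1,0,0,0,-0.04,-0.0015,0,-1,0,0,0,-0.04,-0.0015,0,-1]'

```text
clock: 1.6
eef_pos: [367.4, 321.6, 231.1]
tool_rot: [-3.141, 0.0, 1.938]
force: [0.9, 0.3, 0.4]
width: 85.4
gripper_force: 0.0
```

Request:
carry_out --deltas '[0,0,0,-0.04,-0.0015,0,0,0,0,0,-0.04,-0.0015,0,0,0,0,0,-0.04,-0.0015,0,0,0,0,0,-0.04,-0.0015,0,0,0,0,0,-0.04,-0.0015,0,0,0,0,0,-0.04,-0.0015,0,0,0,0,0,-0.04,-0.0015,0,0,0,0,0,-0.04,-0.0015,0,0,0,0,0,-0.04,-0.0015,0,0,0,0,0,-0.04,-0.0015,0,0,0,0,0,-0.04,-0.0015,0,0,0,0,0,-0.033,-0.002,0,0]'

```text
clock: 3.1
eef_pos: [519.7, -126.8, 231.0]
tool_rot: [-3.141, -0.0, 1.937]
force: [0.6, 0.0, -1.0]
width: 43.0
gripper_force: 0.0
```

Request:
carry_out --deltas '[0,0,0,0,0,0,0,0,0,0,0,0,0,0,0,0,0,0,0,0,0]'

```text
clock: 3.48
eef_pos: [519.2, -123.8, 231.1]
tool_rot: [-3.141, -0.001, 1.939]
force: [0.2, -1.5, 0.6]
width: 42.7
gripper_force: 0.0
```

Request:
carry_out --deltas '[0,0,0,0,0,0.03,0,0,0,0,0,0,0.03,0,0,0,0,0,0,0.03,0,0,0,0,0,0,0.03,0,0,0,0,0,0,0.02,0,0,0,0,0,0,0.011,0,0,0,0,0,0,0,0]'

```text
clock: 4.35
eef_pos: [519.2, -124.6, 80.0]
tool_rot: [-3.141, -0.001, 1.938]
force: [0.0, -0.1, 0.1]
width: 42.7
gripper_force: 0.0
```

```bash
python3 - <<'E'
from h import *
a=ctrl.get_image("scene")[:,:,::-1];b=ctrl.get_image("top")[:,:,::-1]
r=lambda q:cv2.resize(q,(400,400),interpolation=cv2.INTER_CUBIC)
cv2.imwrite("pics/peg.png",np.hstack([r(a[150:270,235:355]),r(b[200:320,345:465])]))
s=ctrl.read_state();print(s["eef_pos"],s["force"])
E
```

```text
[ 520.01000353 -125.09992455   80.95436464] [ 0.34191725  0.0589528  -0.33044394]
```

View pics/peg.png

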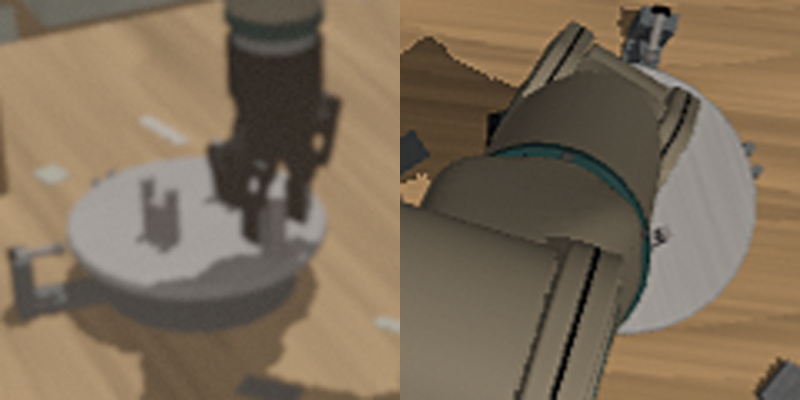

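The peg sits between the open fingers. Next I'll push it along the arc, turning the tool as I go.

Request:
carry_out --deltas '[0,0,-4,0,-0.0063,0,0,0,0,-4,0,-0.0063,0,0,0,0,-4,0,-0.0063,0,0,0,0,-4,0,-0.0063,0,0,0,0,-4,0,-0.0063,0,0,0,0,-4,0,-0.0063,0,0]'

```text
clock: 5.2
eef_pos: [488.6, -144.9, 81.5]
tool_rot: [3.14, 0.003, 2.359]
force: [1.0, 0.0, -0.1]
width: 43.0
gripper_force: 0.4
```

```bash
cat > c.py <<'E'
from h import *
s=ctrl.read_state();d=(s["eef_pos"]-[550.9,-209.4,0])[:2]
print("psi",np.arctan2(d[1],d[0]),"r",np.linalg.norm(d),s["eef_pos"].round(1),s["tool_rot"].round(3),s["force"].round(2),s["width"],s["clock"])
E
python3 c.py
```

```text
psi 2.33807635164863 r 89.67511842788988 [ 488.6 -144.9   81.5] [3.140e+00 3.000e-03 2.359e+00] [ 0.96  0.03 -0.13] 43.04200295867641 5.2
```

Request:
carry_out --deltas '[0,0,-4,0,-0.0063,0,0,0,0,-4,0,-0.0063,0,0,0,0,-4,0,-0.0063,0,0,0,0,-4,0,-0.0063,0,0,0,0,-4,0,-0.0063,0,0,0,0,-4,0,-0.0063,0,0,0,0,-4,0,-0.0063,0,0,0,0,-3,0,-0.0047,0,0,0,0,-3,0,-0.0047,0,0,0,0,0,0,0,0,0]'

```text
clock: 6.45
eef_pos: [461.5, -190.9, 81.2]
tool_rot: [-3.141, 0.002, 2.948]
force: [-0.8, -0.2, -0.3]
width: 42.9
gripper_force: 0.0
```

```bash
python3 c.py
```

```text
psi 2.9378209293403112 r 91.30910754360626 [ 461.5 -190.9   81.2] [-3.141e+00  2.000e-03  2.948e+00] [-0.79 -0.23 -0.26] 42.91279659426667 6.45
```

Request:
carry_out --deltas '[0,0,-1.5,0,-0.0024,0,0,0,0,-1.5,0,-0.0024,0,0,0,0,-1.5,0,-0.0024,0,0,0,0,0,0,0,0,0]'

```text
clock: 6.95
eef_pos: [460.4, -196.5, 80.4]
tool_rot: [3.14, 0.001, 3.029]
force: [0.8, 4.1, 2.5]
width: 42.3
gripper_force: 2.0
```

Request:
carry_out --deltas '[0,0,-1.5,0,-0.0024,0,0,0,0,0,0,0,0,0]'

```text
clock: 7.2
eef_pos: [460.8, -197.0, 80.4]
tool_rot: [3.139, 0.001, 3.057]
force: [2.7, 8.2, 1.9]
width: 43.0
gripper_force: 4.3
```

Request:
carry_out --deltas '[0,0,-1.5,0,-0.0024,0,0,0,0,0,0,0,0,0]'

```text
clock: 7.45
eef_pos: [461.2, -197.6, 80.3]
tool_rot: [3.137, 0.002, 3.085]
force: [3.4, 12.5, 2.4]
width: 42.3
gripper_force: 6.2
```

```bash
cat > w.py <<'E'
from h import *
import sys
b=ctrl.get_image("top")[:,:,::-1];cv2.imwrite("pics/"+sys.argv[1],cv2.resize(b[190:320,345:475],(600,600),interpolation=cv2.INTER_CUBIC))
E
python3 c.py; python3 w.py w1.png
```

```text
psi 3.010799984750381 r 90.47240718516034 [ 461.2 -197.6   80.3] [3.137e+00 2.000e-03 3.085e+00] [ 3.39 12.53  2.37] 42.300796241216744 7.45
```

View pics/w1.png

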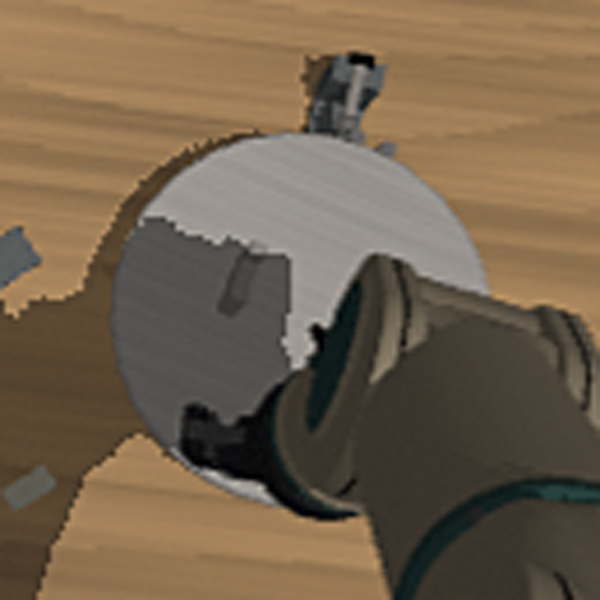

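One stud is visible right of the pawl at (385,150). The first stud is still at the pawl, so I'll push a little further.

Request:
carry_out --deltas '[0,0,-1,0,-0.0018,0,0,0,0,0,0,0,0,0]'

```text
clock: 7.75
eef_pos: [460.1, -201.7, 80.4]
tool_rot: [3.139, 0.001, 3.101]
force: [1.5, 6.0, 2.4]
width: 43.0
gripper_force: 2.8
```

Request:
carry_out --deltas '[0,0,-1,0,-0.0018,0,0,0,0,0,0,0,0,0]'

```text
clock: 8.0
eef_pos: [458.9, -206.3, 80.2]
tool_rot: [-3.141, -0.0, 3.115]
force: [1.2, 1.3, -0.3]
width: 42.6
gripper_force: 0.6
```

```bash
python3 c.py
```

```text
psi 3.107471850598692 r 92.07530858174695 [ 458.9 -206.3   80.2] [-3.141 -0.     3.115] [ 1.19  1.32 -0.3 ] 42.611518904934236 8.0
```

The click came and the force dropped. I'll back off to centre the peg between the fingers, then look.

Request:
carry_out --deltas '[0,0,0,0,0.006,0,0,0,0,0,0,0.006,0,0,0,0,0,0,0,0,0]'

```text
clock: 8.38
eef_pos: [459.4, -193.1, 80.2]
tool_rot: [3.141, -0.0, 3.116]
force: [-0.1, 0.8, -0.0]
width: 42.6
gripper_force: 0.0
```

Request:
carry_out --deltas '[0,0,0,0,0,-0.02,0,0,0,0,0,0,-0.04,0,0,0,0,0,0,-0.05,0,0,0,0,0,0,-0.04,-1,0,0,0,-0.03,0.02,0,-1,0,0,0,0.03,0.05,0,-1,0,0,0,0.03,0.05,0,-1,0,0,0,0,0.05,0,-1,0,0,0,0,0.05,0,-1,0,0,0,0,0.05,0,-1,0,0,0,0,0.05,0,-1,0,0,0,0,0,0,-1]'

```text
clock: 9.88
eef_pos: [437.7, 131.4, 230.5]
tool_rot: [3.139, 0.001, 3.123]
force: [0.7, -0.6, 0.5]
width: 85.0
gripper_force: 0.0
```

```bash
python3 c.py; python3 w.py w2.png
```

```text
psi 1.8914809835418955 r 359.06979760772583 [437.7 131.4 230.5] [3.139e+00 1.000e-03 3.123e+00] [ 0.73 -0.6   0.5 ] 84.98333219936175 9.875
```

View pics/w2.png

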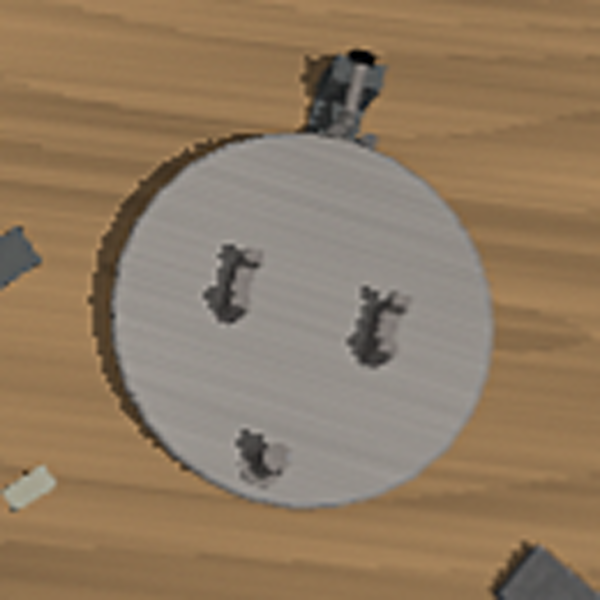

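The wheel is in its notch: there are studs on both sides of the pawl (315,130 and 368,140), the peg top is at (274,457), and the fork tops are at about (247,280) and (393,322).

```bash
python3 - <<'E'
from h import *
k=600/130
f=lambda x,y:(345+(x+.5)/k-.5,190+(y+.5)/k-.5)
w=ray("top",f(302,320),60);p=ray("top",f(275,457),110);a=ray("top",f(247,280),112);b=ray("top",f(393,322),112);st=ray("top",f(342,135),58)
an=lambda v:np.arctan2(v[1],v[0])
print(w,p,"peg",an((p-w))-np.pi,"forks",an(a-b),np.linalg.norm(a-b),(a+b)/2,"studs",an(st-w))
s=ctrl.read_state();yaw=s["tool_rot"][2];x=np.array([np.cos(yaw),np.sin(yaw)]);y=np.array([np.sin(yaw),-np.cos(yaw)])
# beam re-measure
im=ctrl.get_image("top");cv2.imwrite("pics/beam.png",cv2.resize(im[185:285,180:320,::-1],None,fx=5.5,fy=5.5,interpolation=cv2.INTER_CUBIC))
E
```

```text
[ 550.52712856 -209.25629627   60.        ] [ 464.23197967 -191.82582533  110.        ] peg -0.19930510078410046 forks 1.406749411724391 82.61196665164226 [ 552.63689517 -208.62052874  112.        ] studs -0.12731253272069795
```

View pics/beam.png

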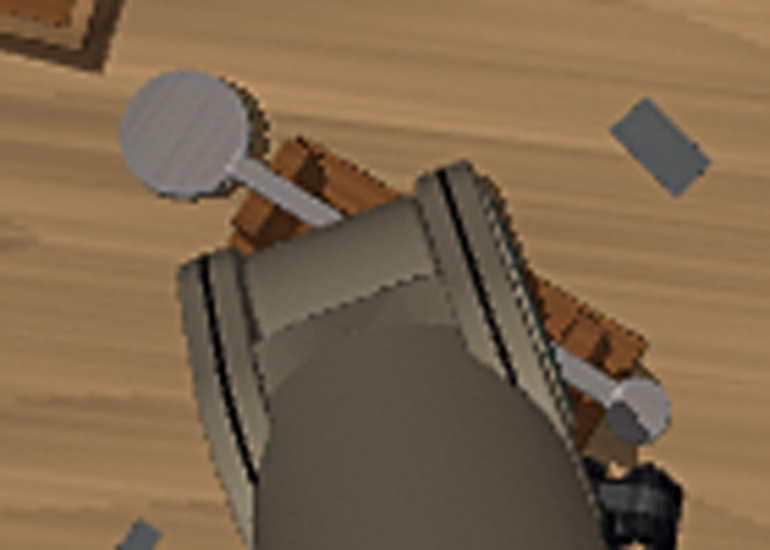

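The beam hasn't moved (big disc at crop (186,134), small disc at (638,409)). I'll turn the tool in line with the bar and go above the balance point.

Request:
carry_out --deltas '[0,0,10.3,0,0,0,-1,0,0,10.3,0,0,0,-1,0,0,10.3,0,0,0,-1,0,0,10.3,0,0,0,-1,0,0,10.3,0,0,0,-1,0,0,10.3,0,0,0,-1,0,0,10.3,0,0,0,-1,0,0,10.3,0,0,0,-1,0,0,10.3,0,0,0,-1,0,0,10.3,0,0,0,-1,0,0,10.3,0,0,0,-1,0,0,0,0,0,0,-1]'

```text
clock: 11.48
eef_pos: [437.9, 125.3, 230.3]
tool_rot: [3.141, 0.001, 1.137]
force: [-0.2, -0.6, -0.6]
width: 85.2
gripper_force: 0.0
```

```bash
cat > g.py <<'E'
from h import *
import sys
X=np.array([float(v) for v in sys.argv[1:4]]);th=float(sys.argv[4])
from scipy.spatial.transform import Rotation as Ro
s=ctrl.read_state();R=Ro.from_euler("xyz",s["tool_rot"])
print("shift tool mm",R.inv().apply(X-s["eef_pos"]).round(1),"wz deg",np.degrees(s["tool_rot"][2]-th).round(2),s["eef_pos"].round(1),s["tool_rot"].round(3),s["force"].round(1),s["torque"].round(2),s["clock"])
E
python3 g.py 582.3 249.4 130 1.143
```

```text
shift tool mm [173.4  78.9 100.1] wz deg -0.34 [437.9 125.3 230.3] [3.141e+00 1.000e-03 1.137e+00] [-0.2 -0.6 -0.6] [-0.03  0.01 -0.02] 11.475
```

Request:
carry_out --deltas '[0,0,-0.3,0.0347,0.0158,0.01,-1,0,0,0,0.0347,0.0158,0.01,-1,0,0,0,0.0347,0.0158,0.01,-1,0,0,0,0.0347,0.0158,0.01,-1,0,0,0,0.0346,0.0157,0.01,-1,0,0,0,0,0,0.02,-1,0,0,0,0,0,0.02,-1,0,0,0,0,0,0,-1,0,0,0,0,0,0,-1]'

```text
clock: 12.6
eef_pos: [582.4, 251.3, 141.0]
tool_rot: [3.141, -0.001, 1.143]
force: [0.7, -0.1, -0.3]
width: 85.5
gripper_force: 0.0
```

```bash
python3 g.py 582.3 249.4 53 1.143
```

```text
shift tool mm [-1.8  0.7 88. ] wz deg 0.03 [582.4 251.3 141. ] [ 3.141e+00 -1.000e-03  1.143e+00] [ 0.7 -0.1 -0.3] [ 0.02 -0.02 -0.06] 12.6
```

Request:
carry_out --deltas '[0,0,0,-0.0015,0.0005,0.022,-1,0,0,0,0,0,0.022,-1,0,0,0,0,0,0.022,-1,0,0,0,0,0,0.022,-1,0,0,0,0,0,0,-1]'

```text
clock: 13.22
eef_pos: [581.0, 249.9, 51.9]
tool_rot: [-3.14, 0.001, 1.144]
force: [0.4, 0.6, 0.4]
width: 85.5
gripper_force: 0.0
```

Request:
carry_out --deltas '[0,0,0,0,0,0,0,0,0,0,0,0,0,0.4,0,0,0,0,0,0,0.8,0,0,0,0,0,0,1,0,0,0,0,0,0,1,0,0,0,0,0,0,1,0,0,0,0,0,0,1,0,0,0,0,0,0,1]'

```text
clock: 14.22
eef_pos: [582.3, 250.3, 53.0]
tool_rot: [3.14, -0.001, 1.143]
force: [0.3, -0.5, 5.6]
width: 10.7
gripper_force: 58.8
```

```bash
python3 g.py 582.3 249.4 53 1.143; python3 - <<'E'
from h import *
a=ctrl.get_image("scene")[:,:,::-1]
cv2.imwrite("pics/grip.png",cv2.resize(a[200:380,270:450],(700,600)[::-1] if 0 else (600,600),interpolation=cv2.INTER_CUBIC))
E
```

```text
shift tool mm [-0.8  0.4 -0. ] wz deg 0.01 [582.3 250.3  53. ] [ 3.140e+00 -1.000e-03  1.143e+00] [ 0.3 -0.5  5.6] [-0.14  0.01  0.05] 14.225
```

View pics/grip.png

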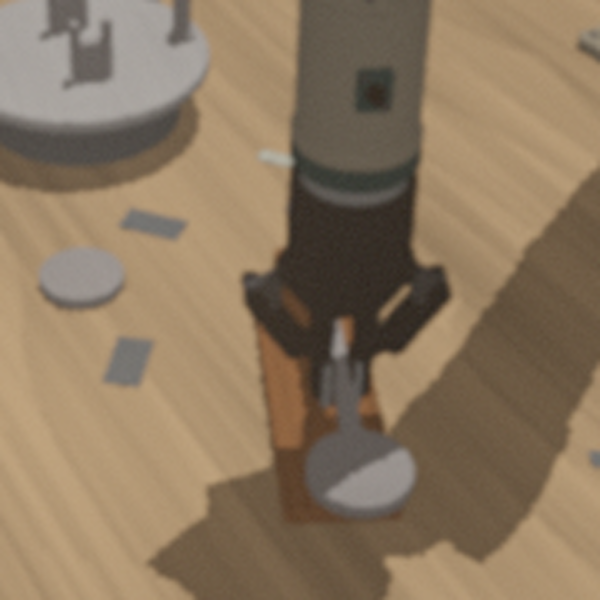

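The bar is gripped between the posts, with the big disc at (360,472). I'll lift gently.

Request:
carry_out --deltas '[0,0,0,0,0,-0.003,1,0,0,0,0,0,-0.005,1,0,0,0,0,0,-0.007,1,0,0,0,0,0,-0.01,1,0,0,0,0,0,-0.01,1,0,0,0,0,0,-0.01,1,0,0,0,0,0,-0.008,1,0,0,0,0,0,-0.004,1,0,0,0,0,0,0,1,0,0,0,0,0,0,1,0,0,0,0,0,0,1]'

```text
clock: 15.65
eef_pos: [581.3, 250.2, 108.9]
tool_rot: [-3.141, 0.001, 1.143]
force: [0.6, 0.4, -4.9]
width: 10.7
gripper_force: 58.4
```

```bash
python3 g.py 582.3 249.4 170 1.143; python3 - <<'E'
from h import *
out=[]
for n,(y,x) in(("scene",(170,260)),("top",(180,180))):
    a=ctrl.get_image(n)[:,:,::-1]; out.append(cv2.resize(a[y:y+180,x:x+180] ,(400,400),interpolation=cv2.INTER_CUBIC))
cv2.imwrite("pics/lift.png",np.hstack(out))
E
```

```text
shift tool mm [ -0.3   1.3 -61.1] wz deg 0.01 [581.3 250.2 108.9] [-3.141e+00  1.000e-03  1.143e+00] [ 0.6  0.4 -4.9] [-0.03 -0.01  0.02] 15.65
```

View pics/lift.png

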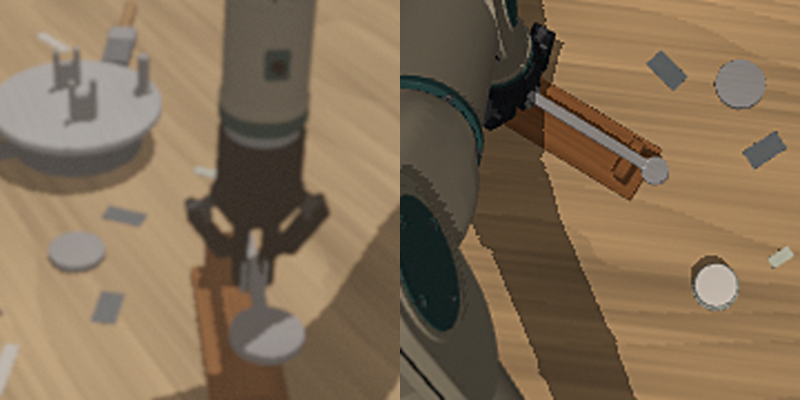

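```bash
python3 - <<'E'
from h import *
u=np.array([np.cos(1.143),np.sin(1.143),0]);b=np.array([581.5,250,132.6])
print(proj("scene",b+85*u),"obs 380.6 319.9"); print(proj("top",b-175*u),"obs 294.8 256.5")
for dz in(-8,8): print(dz,proj("scene",b+85*u+[0,0,dz]),proj("top",b-175*u-[0,0,2*dz]))
E
```

```text
[378.92315159 318.55917566] obs 380.6 319.9
[294.47240183 255.99255362] obs 294.8 256.5
-8 [378.67720438 321.69408801] [294.15976558 254.90867778]
8 [379.17141849 315.39443825] [294.7766371  257.04734328]
```

Request:
carry_out --deltas '[0,0,0,0,0,-0.006,1,0,0,0,0,0,-0.012,1,0,0,0,0,0,-0.014,1,0,0,0,0,0,-0.012,1,0,0,0,0,0,-0.008,1,0,0,0,0,0,-0.004,1,0,0,-0.8,0,0,0,1,0,0,-2,0,0,0,1,0,0,-3,0,0,0,1,0,0,-2,0,0,0,1,0,0,0,0,0,0,1]'

```text
clock: 17.12
eef_pos: [581.4, 250.2, 165.0]
tool_rot: [-3.141, 0.0, 1.279]
force: [-0.6, -0.1, -5.2]
width: 10.7
gripper_force: 58.5
```

```bash
python3 g.py 551 -209 165 1.41
```

```text
shift tool mm [-4.486e+02  1.028e+02  1.000e-01] wz deg -7.48 [581.4 250.2 165. ] [-3.141  0.     1.279] [-0.6 -0.1 -5.2] [-0.04 -0.03  0.01] 17.125
```

Request:
carry_out --deltas '[0,0,-2,0,0,0,1,0,0,-3.5,0,0,0,1,0,0,-2,0,0,0,1,0,0,0,-0.01,0.001,0,1,0,0,0,-0.02,0.0019,0,1,0,0,0,-0.025,0.0024,0,1,0,0,0,-0.025,0.0024,0,1,0,0,0,-0.025,0.0024,0,1,0,0,0,-0.025,0.0024,0,1,0,0,0,-0.025,0.0024,0,1,0,0,0,-0.025,0.0024,0,1,0,0,0,-0.025,0.0024,0,1]'

```text
clock: 18.62
eef_pos: [567.6, 41.5, 165.5]
tool_rot: [3.141, 0.001, 1.408]
force: [0.5, -0.0, -5.1]
width: 10.6
gripper_force: 58.5
```

Request:
carry_out --deltas '[0,0,0,-0.025,0.0024,0,1,0,0,0,-0.025,0.0024,0,1,0,0,0,-0.025,0.0024,0,1,0,0,0,-0.025,0.0024,0,1,0,0,0,-0.025,0.0024,0,1,0,0,0,-0.025,0.0024,0,1,0,0,0,-0.025,0.0024,0,1,0,0,0,-0.025,0.0024,0,1,0,0,0,-0.02,0.0019,0,1,0,0,0,-0.012,0.0011,0,1,0,0,0,-0.006,0.0006,0,1,0,0,0,0,0,0,1]'

```text
clock: 20.12
eef_pos: [552.6, -193.6, 165.2]
tool_rot: [-3.141, -0.0, 1.41]
force: [-0.8, 0.7, -4.9]
width: 10.7
gripper_force: 58.5
```

```bash
python3 g.py 551 -209 148 1.41
```

```text
shift tool mm [-15.5   0.9  17.2] wz deg 0.02 [ 552.6 -193.6  165.2] [-3.141 -0.     1.41 ] [-0.8  0.7 -4.9] [ 0.01 -0.08  0.01] 20.125
```

Request:
carry_out --deltas '[0,0,0,-0.005,0,0.004,1,0,0,0,-0.006,0.0005,0.006,1,0,0,0,-0.0045,0.0005,0.005,1,0,0,0,0,0,0.002,1,0,0,0,0,0,0,1,0,0,0,0,0,0,1,0,0,0,0,0,0,1,0,0,0,0,0,0,1]'

```text
clock: 21.12
eef_pos: [551.3, -209.2, 148.4]
tool_rot: [3.141, -0.0, 1.41]
force: [0.0, -0.3, -4.2]
width: 11.0
gripper_force: 58.5
```

```bash
python3 g.py 551 -209 148 1.41; python3 - <<'E'
from h import *
out=[]
for n,(y,x,h) in(("scene",(120,200,200)),("top",(160,310,200))):
    a=ctrl.get_image(n)[:,:,::-1]; out.append(cv2.resize(a[y:y+h,x:x+h] ,(400,400),interpolation=cv2.INTER_CUBIC))
cv2.imwrite("pics/end.png",np.hstack(out))
u=np.array([np.cos(1.41),np.sin(1.41),0]);b=np.array([551,-209,172.])
for z in(-4,0,4):print((proj("scene",b+85*u+[0,0,z])-[200,120])*2,(proj("scene",b-175*u-[0,0,2*z])-[200,120])*2)
print((proj("top",b+85*u)-[310,160])*2+[400,0],(proj("top",b-175*u)-[310,160])*2+[400,0])
E
```

```text
shift tool mm [ 0.1 -0.3  0.4] wz deg 0.02 [ 551.3 -209.2  148.4] [ 3.141 -0.     1.41 ] [ 0.  -0.3 -4.2] [-0.04  0.02 -0.05] 21.125
[202.3063958  150.47461335] [153.61554714  64.40651776]
[202.21759171 147.72041064] [153.91373286  69.40270996]
[202.12848176 144.95661487] [154.21016333  74.36915216]
[549.94003128 163.20808405] [761.42915546 223.1438503 ]
```

View pics/end.png

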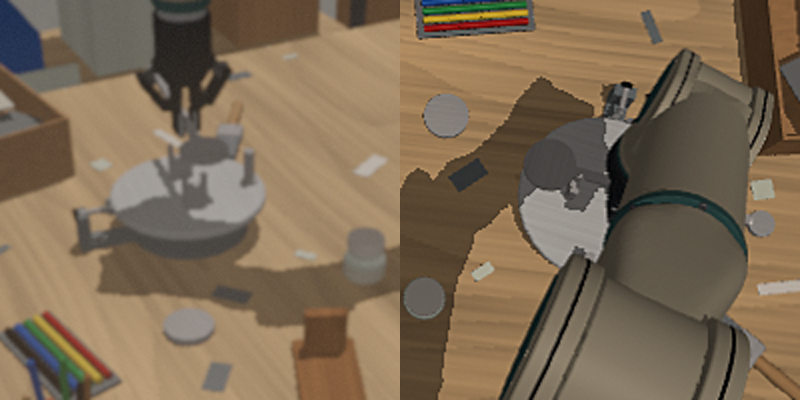

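The beam is level over the forks: the big disc is at (549,165) and the small one at (761,223) in the top view, both within 2 crop pixels of prediction. The wheel is still in its notch, so I'll hand in.

```bash
python3 -c "
from cell import ctrl
print(ctrl.finish_job())"
```

```text
the job is handed in; nothing more can be done
None
```

I turned the wheel into its notch and let go, then lifted the beam at its balance point; it is held level and in line with both slots, about 5 cm above the forks, and the job is handed in at about 21 s with no verdict returned.

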